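# Fetch the creamer from the turning-lid box

### The job

Turn the clear lid of the round condiment box by its knob until the shut flap sits squarely over the compartment holding the small round creamer pot, then lift the flap well past upright and let go of it, to see that it stays open by itself. Take the creamer out and set it down upright, without dropping it, in the middle of the small empty dish on the tray. Then push the flap fully shut, and leave everything else where it is.

Things in the scene. Friction and masses are not known exactly. Their poses are not given: they have to be found in the camera images.
- box: Round dark wooden condiment box, fixed, 260 mm across, 46 mm high with lid. Origin under its centre. Partitions 3 mm thick, 40 mm high; inner floor 6 mm above the table. Five 72 degree compartments round a hub of radius 26 mm, their middles 78 mm from the axis at 0, 72, 144, 216, 288 degrees counter-clockwise from the box's x. The one at 0 is empty; the others hold one thing each, order varies.
- lid (a joint): Turn of the clear lid about the box's vertical axis, rad, counter-clockwise from above, up to 6.3 either way. The window lies at this angle from the box's x axis. Stays where left (0.1 N m friction). Lid 264 mm across, 3 mm thick, top 46 mm above the table, closed but for one window: a sector 64 degrees wide, 34 to 122 mm from the axis. Starts roughly over the empty compartment.
- knob (a point): Grip point of the lid's knob: round ribbed aluminium knob on the lid's axis, 34 mm diameter, from 46 to 68 mm above the table; the point is on the axis, 58 mm up. Its axes turn with the lid: x points towards the middle of the window, z up.
- window (a point): Middle of the lid's window, 78 mm from the axis, level with the lid's top (46 mm up). Its axes are the lid's: x points outwards from the knob.
- flap (a joint): Opening angle of the clear flap over the window, rad: 0 shut, lying on the lid; 1.57 upright; 2.2 at its stop, leaning back over the knob. Swings up towards the knob. Stiff friction hinge (0.06 N m): it stays at any angle. The flap is a sector 67 degrees wide, 3 mm thick, reaching from the hinge to 124 mm from the lid's axis; shut, its top is 50 mm above the table. Starts shut.
- hinge (a point): Middle of the flap's hinge line, 33 mm from the lid's axis, 50 mm above the table; the hinge line runs along this point's y axis, x points outwards towards the flap's free edge.
- bar (a point): Middle of the flap's pull: a round black bar 10 mm thick, 54 mm long, parallel to the hinge, held 20 mm above the flap's top by a post at each end (46 mm clear between the posts). Shut, it is 118 mm from the lid's axis and 70 mm above the table: from the hinge, 85 mm along the flap and 20 mm above it. The point moves with the flap; its y axis runs along the bar.
- creamer: The creamer: small round white portion pot with foil top, 26 mm high, 23 to 25 mm across, with a 29 mm rim in its top 3 mm, about 12 g. Origin: centre of its underside; z up. It stands upright on the box's floor, in the middle of its compartment to within about 5 mm.
- dish: Small empty white ceramic dish, loose on the tray: 96 mm across at its rim, 13 mm high; flat inside bottom 68 mm across, 5 mm above its underside. Origin: centre of its underside.
- tray: Wooden serving tray fixed to the table, 200 mm (its x) by 290 mm (its y), bottom 7 mm thick, rim 16 mm high. Origin: centre of its underside. The dish and the cup stand on its two halves, teaspoon along its edge.
- cup: Bystander: striped cup on the tray, 82 mm across, 88 mm high. Origin: centre of its underside.
- teaspoon: Bystander: steel teaspoon on the tray, 114 mm long along its x axis, 6 mm thick.
- jam: Bystander in the box: square jam tub with foil top, 44 mm square, 16 mm high. Origin under its centre.
- sugar: Bystander in the box: wrapped sugar, 36 x 18 x 18 mm block. Origin under its centre.
- biscuit: Bystander in the box: flat round wrapped biscuit, 48 mm across, 11 mm thick. Origin under its centre.
- grinder: Bystander: hand coffee grinder, 88 mm across, 222 mm high to the top of its crank knob, crank reaching 82 mm to its x. Origin under its centre.
- beans: Bystander: jar of beans, 84 mm across, 130 mm high. Origin under its centre.
- mug: Bystander: small white cup without handle, 70 mm across, 60 mm high. Origin under its centre.
- scoop: Bystander: steel coffee scoop lying on the table, 120 mm long, 24 mm high. Origin near its middle.
Things that resemble listed ones, but are neither listed nor needed, are in the scene too. Several things have the shape of the dish; the one meant has the colours described above.

How it is judged (in metres and radians):
On the way, in this order (a step that is already met when the one before it is completed fails the run):
1. the lid is turned so that its window, flap still shut, is over the creamer (middle of the window within 14 mm of the pot's axis) and at rest (horizontal distance between window and creamer below 0.014 m and value of joint flap below 0.15 rad and velocity of joint lid between -0.05 and 0.05 rad/s and distance of creamer from where it was at the start of the episode below 0.03 m), for 0.2 s.
2. the flap stands open past upright (more than 1.65 rad) by itself for half a second, the robot clear of the box, the window still over the creamer (value of joint flap above 1.65 rad and contact force between each of the fingers, the arm and box below 0.05 N and horizontal distance between window and creamer below 0.018 m), for 0.5 s.
3. the creamer stands released on the small dish (horizontal distance between creamer and dish below 0.022 m and z of creamer in the frame of dish between 0 and 0.012 m and angle between creamer's own z axis and vertical below 0.15 rad and linear speed of creamer below 0.02 m/s and contact force between the fingers and creamer below 0.05 N), for 0.2 s.
At the end, for the whole second after the job is handed in: The creamer stands upright (within 0.15 rad), at rest and released on the flat of the small dish, its axis within 22 mm of the dish's centre, the dish still flat on the tray; the flap is shut (under 0.08 rad) (all of step 3 and value of joint flap below 0.08 rad and linear speed of dish below 0.02 m/s and z of dish in the frame of tray below 0.012 m and angle between dish's own z axis and vertical below 0.1 rad); the robot touches nothing.
It fails at once if the creamer is let go more than about 20 mm above the dish's inside bottom (horizontal distance between creamer and dish below 0.06 m and z of creamer in the frame of dish above 0.025 m and contact force between the fingers and creamer below 0.02 N).
It fails at once if the small dish is pushed more than 40 mm (distance of dish from where it was at the start of the episode above 0.04 m).
It fails at once if a bystander on the tray or table is moved more than 30 mm or tipped (distance of any of cup, teaspoon, grinder, beans, mug, scoop from where it was at the start of the episode above 0.03 m or angle between any of cup, grinder, beans, mug's own z axis and vertical above 0.35 rad).
It fails at once if another thing in the box is moved more than 40 mm (distance of any of jam, sugar, biscuit from where it was at the start of the episode above 0.04 m).
It also fails if it takes over 72 s, if anything falls off the work surface, if the arm or the gripper's body presses on something with over 40 N, if the wrist force passes 120 N, or if a joint passes its speed limit or range.

### The arm

A 7-joint arm with a two-finger parallel gripper is mounted at the origin on the work surface. World frame = base frame: x ahead of the robot, y to its left, z up, the work surface at z = 0. Lengths are in mm, angles in rad, forces in N, time in s.
With the tool pointing down it reaches from about 375 to 925 mm from the base axis. Payload 3.1 kg.
Tool frame: the origin (TCP) lies at the very end of the fingers, on their centre line; the grasp point (between the pads) lies 19 mm behind it; x points along the fingers, y is the direction in which the jaws open and shut, and the axes are right-handed (so a half turn about x gives the same grasp; the last joint's range is limited). The gripper opens to 85 mm and grips with 20 to 120 N. Pads are 22 mm wide; open, the fingers measure 114 mm over their backs; the gripper's body (76 mm by 85 mm) begins 54 mm behind the grasp point. The pads swing forward as they close: fully open they stand 13 mm farther back than shut.
Start: joints at [-1.216, 0.383, 0.044, 1.598, -0.018, 1.161, -0.05], TCP at [284.344, 584.509, 231.269] pointing down, gripper open.
Joint ranges: [-2.61, 2.61], [-0.41, 2.15], [-1.48, 1.57], [0, 2.5], [-1.57, 4.71], [0.05, 1.97], [-2.85, 2.85]. Speed limits (rad/s): [2.79, 2.79, 3.14, 3.14, 3.14, 3.14, 3.14].

### API

Orientations are given as a rotation vector (axis times angle).
In Python, from workcell import sense, eyes, ticket gives the robot as it stands.
- The arm moves only by the tool apply_moves, never from a script. Its argument "targets" is one flat list of numbers, 6 for each row, row after row: the shift along the world's x, y, z in mm, then the turn, a rotation vector about the world's x, y, z in rad. A call has exactly 8 rows; each row shifts and turns the pose as measured when the row begins; what a row does not reach is not made up. A row lasts 1/10 s, in which the tool goes at most 50 mm and 8.59 degrees, less where a joint would pass 70% of its speed; a pose out of reach is approached as far as the arm can. A call is refused whole if a number of a shift passes 50 or a number of a turn 0.15, either way. A call with a gripper value outside its range is refused whole. "fingers" is the closure in counts, from 0 (fully open) to 255 (shut), set as the call begins (left out, the last holds). The fingers move at their own pace and stop on an object; "grip_force" is the grip in N (left out, the last holds). Time passes only in rows, so rows that do not move let the fingers close, or fill a call up. It gives the time, the measured TCP pose, the force and the opening at its end, in the units of the state.
- sense(): the state, without advancing time (a new reading comes with each control period).
- eyes.snapshot(name): name is "scene" or "side" or "wrist"; returns the picture (400x640x3 uint8, red, green, blue); there is no depth.
- eyes.calibration(name): a dict with "intrinsics" (3x3 intrinsics, pixels), "k1" (the pictures are not rectified: a ray, as slopes to the right and down, at radius r is drawn at 1 + k1 r^2 times it, then the intrinsics apply), "origin" and "orientation" of the camera in the world; the wrist camera has in their place "mount" (4x4, takes a point from camera to tool coordinates, whose origin is the TCP and whose axes are the tool frame's). Camera axes: x right, y up, looking along -z (the intrinsics and any distortion apply to the point x, -y, -z); pixel columns grow to the right and rows downward; lengths in mm; the calibration is good to about 2 mm. A picture is of the moment at which its call begins: read the wrist's pose just before it. calibration takes no time and is no camera call.
- ticket.sign_off(): hands the job in, once; it reports no verdict.
The state is a dict: "clock": time; "joint_positions": joint angles; "qvel": joint speeds; "effort": joint torques, N m; "tcp_pos": TCP position; "eef_rot": TCP orientation; "force": force on the tool from outside, world axes, zero at the start; "ft_torque": the same for the moment, N m; "gripper_width": opening from 0.0 (shut) to 1.0 (fully open).
Only numpy, scipy, OpenCV 4.12 (cv2) and the standard library are available. Lean on these libraries where they do the work, as an engineer would, in place of code of your own. Each camera call takes 0.05 s, during which the arm holds its last target. There are 200 camera calls.

## Working session

There is one attempt and no reset: what is moved stays moved. The work goes in short steps, Python scripts to look and compute and a tool call to move; the robot and the scene stay as the last step left them, time stands still between calls to the robot, and variables do not carry over. Pictures are saved under pics/ and viewed, about 8 in all and at most 12, crops included, and the job is handed in when it is done.

Besides the shell and the picture viewer there is one more tool, called after "Call:" by a JSON object that holds its "api" and its "payload". apply_moves: Moves the arm, as the interface text tells. Its arguments: {"type":"object","properties":{"targets":{"type":"array","items":{"type":"number"}},"fingers":{"type":"number"},"grip_force":{"type":"number"}},"required":["targets"]}

```bash
mkdir -p pics; cat > h.py <<'E'
import numpy as np, cv2
from scipy.spatial.transform import Rotation as R
from workcell import sense, eyes, ticket
def cam(name,s=None):
    c=eyes.calibration(name); K=np.array(c["intrinsics"]); k1=c["k1"]
    if "mount" in c:
        s=s or sense(); M=np.array(c["mount"]); Rt=R.from_rotvec(s["eef_rot"]).as_matrix()
        Rw=Rt@M[:3,:3]; o=Rt@M[:3,3]+np.array(s["tcp_pos"])
    else:
        o=np.array(c["origin"]); Rw=np.array(c["orientation"])
        if Rw.shape!=(3,3): Rw=R.from_rotvec(Rw).as_matrix()
    return K,k1,o,Rw
def ray(C,uv):
    K,k1,o,Rw=C; p=cv2.undistortPoints(np.array([[uv]],float),K,np.array([k1,0,0,0,0.]))[0,0]
    return o,Rw@np.array([p[0],-p[1],-1])
def onz(C,uv,z):
    o,d=ray(C,uv); return o+d*(z-o[2])/d[2]
def proj(C,P):
    K,k1,o,Rw=C; q=(np.atleast_2d(P)-o)@Rw; x=np.c_[q[:,0]/-q[:,2],-q[:,1]/-q[:,2]]
    x=x*(1+k1*(x**2).sum(1,keepdims=True)); return x@K[:2,:2].T+K[:2,2]
def snap(name,f):
    s=sense(); im=eyes.snapshot(name); cv2.imwrite(f"pics/{f}.png",im[:,:,::-1]); return im,cam(name,s)
E
python3 - <<'E'
from h import *
for n in("scene","side","wrist"):
    im,C=snap(n,n+"0"); print(n,C[2].round(),C[3].round(2).tolist(),C[0].round().tolist(),C[1])
print(sense())
a=[cv2.imread(f"pics/{n}0.png") for n in("scene","side")]
E
```

```text
scene [ 1190. -1041.   907.] [[0.85, -0.29, 0.44], [0.53, 0.47, -0.71], [0.0, 0.83, 0.55]] [[514.0, 0.0, 322.0], [0.0, 514.0, 197.0], [0.0, 0.0, 1.0]] 0.0032312149605354967
side [ 404. -612.  829.] [[0.97, 0.19, -0.15], [-0.24, 0.75, -0.62], [-0.01, 0.64, 0.77]] [[406.0, 0.0, 321.0], [0.0, 406.0, 204.0], [0.0, 0.0, 1.0]] -0.03577147821407863
wrist [224. 614. 372.] [[0.44, -0.87, -0.24], [0.9, 0.42, 0.12], [-0.0, -0.26, 0.96]] [[344.0, 0.0, 322.0], [0.0, 344.0, 201.0], [0.0, 0.0, 1.0]] -0.04061109454734035
{'clock': 0.15, 'joint_positions': array([-1.21581033,  0.38363019,  0.04388366,  1.59921889, -0.0179275 ,
        1.16121984, -0.04990938]), 'qvel': array([ 1.97054396e-04, -1.96678557e-03,  3.63678518e-05, -2.60562957e-03,
       -4.05274846e-04, -8.29074778e-05, -7.18555614e-04]), 'effort': array([ 1.80176605e-03, -4.34052122e+01,  1.02667619e+00, -2.49979001e+01,
        1.06939953e-02,  7.25369333e-03, -5.76094266e-07]), 'tcp_pos': array([284.04322564, 583.82268477, 230.18481093]), 'eef_rot': array([ 0.35344892,  1.54185463, -0.3566907 ]), 'force': array([-0.1565849 ,  0.41577342, -0.27917678]), 'ft_torque': array([-0.04557868, -0.00512054,  0.01550143]), 'gripper_width': 0.998248244749684}
```

View pics/scene0.png

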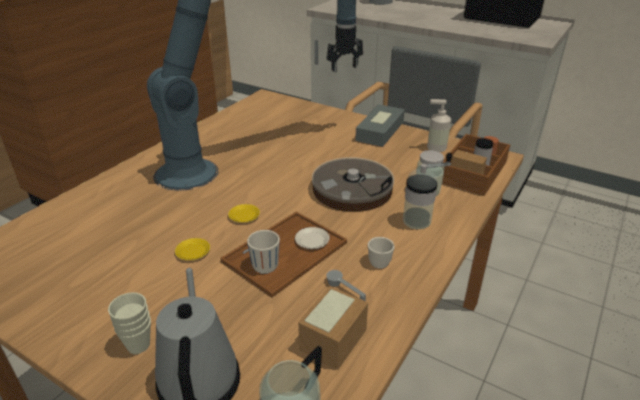

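View pics/side0.png

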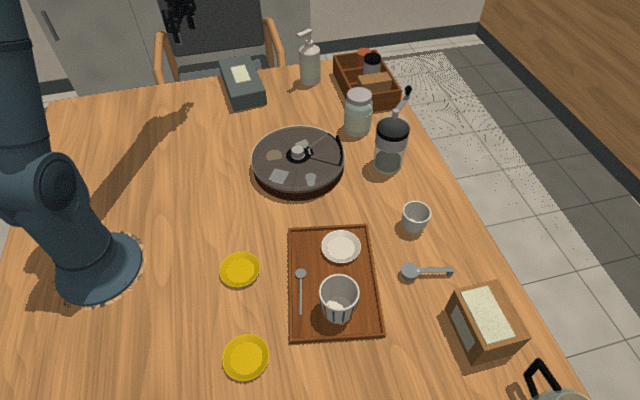

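The scene view shows the box at (352,183), the tray with cup and white dish at (312,238), and two yellow dishes at (243,213) and (192,249). In the side view the box is at (298,160), the knob at (298,152), the white dish at (341,247), and the yellow look-alike dishes at (239,269) and (246,357).

```bash
python3 - <<'E'
from h import *
im=cv2.imread("pics/side0.png"); C=cam("side")
c=cv2.resize(im[115:205,240:360],None,fx=6.6,fy=6.6,interpolation=cv2.INTER_CUBIC); cv2.imwrite("pics/c1.png",c)
for n,roi in(("side",(240,115,360,205)),("scene",(305,150,400,215))):
    im=cv2.imread(f"pics/{n}0.png"); C=cam(n); x0,y0,x1,y1=roi
    h=cv2.cvtColor(im,cv2.COLOR_BGR2HSV)
    m=np.zeros(h.shape[:2],np.uint8); m[y0:y1,x0:x1]=(im[y0:y1,x0:x1].max(2)<105)*255
    m=cv2.morphologyEx(m,cv2.MORPH_CLOSE,np.ones((7,7)))
    ct=max(cv2.findContours(m,0,1)[0],key=cv2.contourArea); print(n,cv2.boundingRect(ct),cv2.contourArea(ct))
    # upper-rim: use points; left/right extremes
    l=ct[ct[:,0,0].argmin(),0]; r=ct[ct[:,0,0].argmax(),0]; t=ct[ct[:,0,1].argmin(),0]
    print(l,r,t,[onz(C,p,44).round() for p in(l,r,t)])
im=cv2.imread("pics/side0.png"); C=cam("side")
print("knob",onz(C,(298,152),62), "dish",onz(C,(341,246),20))
for n,roi in(("side",(315,225,365,268)),("scene",(290,222,335,255))):
    im=cv2.imread(f"pics/{n}0.png"); C=cam(n); x0,y0,x1,y1=roi
    h=cv2.cvtColor(im,cv2.COLOR_BGR2HSV)
    m=np.zeros(h.shape[:2],np.uint8); m[y0:y1,x0:x1]=((h[y0:y1,x0:x1,1]<70)&(h[y0:y1,x0:x1,2]>120))*255
    ct=max(cv2.findContours(m,0,1)[0],key=cv2.contourArea); e=cv2.fitEllipse(cv2.convexHull(ct)); print(n,e,onz(C,e[0],20).round(1))
E
```

```text
side (250, 127, 97, 76) 5504.0
[250 175] [346 140] [292 127] [array([392., 169.,  44.]), array([680., 240.,  44.]), array([540., 336.,  44.])]
scene (310, 159, 83, 53) 3416.0
[310 186] [392 183] [346 159] [array([440.,  98.,  44.]), array([651., 250.,  44.]), array([451., 308.,  44.])]
knob [532.1736107  205.62276702  62.        ] dish [572.18758336 -95.19854012  20.        ]
side ((340.46710205078125, 246.23056030273438), (32.94500732421875, 39.694313049316406), 94.10649108886719) [570.8 -95.5  20. ]
scene ((311.66192626953125, 237.5218963623047), (21.202789306640625, 33.71997833251953), 88.43370819091797) [569.3 -93.2  20. ]
```

View pics/c1.png

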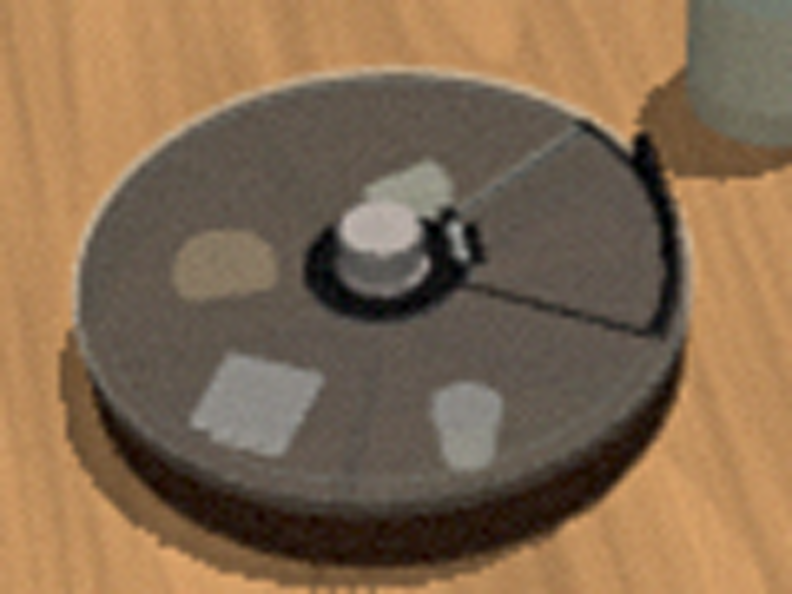

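The crop shows the knob top at (380,222), the shut flap on the right with its bar at (655,200), and the window corners at (580,122) and (660,330). The creamer is the round pot at (467,400). It could be confused with the square jam tub (258,405), the biscuit (225,265) or the sugar (410,190). The dish is the white one at side (340,246), not the yellow ones.

```bash
python3 - <<'E'
from h import *
C=cam("side"); f=lambda u,v,z: onz(C,(240+(u-2.8)/6.6,115+(v-2.8)/6.6),z)
k=f(380,222,68); print("knob",k)
# lid outline fit circle at z=46: points on top rim
P=np.array([f(u,v,45)[:2] for u,v in((78,300),(130,165),(250,90),(390,68),(540,100),(688,270),(640,390),(250,470),(120,395))])
A=np.c_[2*P,np.ones(len(P))]; s=np.linalg.lstsq(A,(P**2).sum(1),rcond=None)[0]; print("circle",s[:2],np.sqrt(s[2]+s[:2]@s[:2]))
c=s[:2]
for n,(u,v,z) in dict(cr_top=(467,397,32),cr_bot=(468,458,6),w1=(580,122,50),w2=(662,330,50),bar1=(643,140,70),bar2=(668,285,70),jam=(262,400,22),bisc=(225,262,17)).items():
    p=f(u,v,z); d=p[:2]-c; print(n,p.round(1),np.hypot(*d).round(1),np.degrees(np.arctan2(d[1],d[0])).round(1))
print(R.from_rotvec(sense()["eef_rot"]).as_matrix().round(3))
E
```

```text
knob [531.998245   214.72768467  68.        ]
circle [531.40281679 214.08778984] 129.02376446851957
cr_top [551.4 141.   32. ] 75.7 -74.7
cr_bot [548.8 131.2   6. ] 84.7 -78.2
w1 [634. 276.  50.] 119.8 31.1
w2 [634.3 141.3  50. ] 126.0 -35.3
bar1 [651.3 235.1  70. ] 121.8 9.9
bar2 [637.7 146.4  70. ] 126.0 -32.5
jam [470. 170.  22.] 75.6 -144.4
bisc [469.2 261.8  17. ] 78.4 142.5
[[-0.001  0.437  0.899]
 [-0.002  0.899 -0.437]
 [-1.    -0.002  0.   ]]
```

Call:
{"api": "apply_moves", "payload": {"targets": [31, -46, 0, 0, 0, 0.06, 31, -46, 0, 0, 0, 0.06, 31, -46, 0, 0, 0, 0.06, 31, -46, 0, 0, 0, 0.06, 31, -46, 0, 0, 0, 0.06, 31, -46, 0, 0, 0, 0.06, 31, -46, 0, 0, 0, 0.06, 0, 0, 0, 0, 0, 0], "fingers": 90}}

```text
clock: 0.95
tcp_pos: [477.9, 282.4, 227.4]
eef_rot: [0.0, 1.576, -0.011]
force: [0.3, -0.3, -0.2]
gripper_width: 0.648
```

```bash
python3 - <<'E'
from h import *
im,C=snap("wrist","w1"); s=sense(); print(s["tcp_pos"],s["joint_positions"],s["gripper_width"]); print(R.from_rotvec(s["eef_rot"]).as_matrix().round(3))
print(C[2])
for n,p in dict(box=(531.5,214,68),cr=(551.5,139,32),bar=(649,210,70),tcp=s["tcp_pos"]).items(): print(n,proj(C,p))
E
```

```text
[475.5701012  286.31662594 227.20043271] [-0.7556805   0.21288638  0.15873925  1.83351392 -0.03793228  1.10625366
  0.98438387] 0.6490391434659569
[[-0.007  0.003  1.   ]
 [-0.004  1.    -0.003]
 [-1.    -0.004 -0.007]]
[411.8040057  284.5368383  369.86524619]
box [[250.01255455 241.39569462]]
cr [[188.24862247 246.49780607]]
bar [[253.22555075 348.38969354]]
tcp [[328.98463017 256.12623071]]
```

View pics/w1.png

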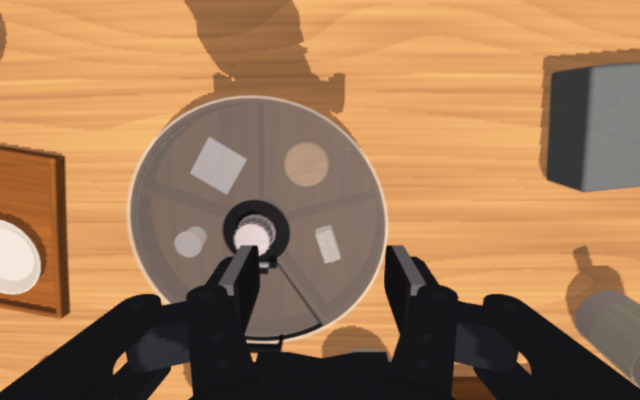

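The wrist view shows the knob top at about (251,236), the creamer at (186,242), and the flap edge and bar near (265,345). All are within a few pixels of the predicted positions.

```bash
cat > w1.py <<'E'
from h import *
s=sense(); C=cam("wrist",s); im=cv2.imread("pics/w1.png"); h=cv2.cvtColor(im,cv2.COLOR_BGR2HSV)
for n,(x0,y0,x1,y1,z) in dict(cr=(165,220,210,262,30),knob=(232,215,270,252,66)).items():
    m=(im[y0:y1,x0:x1].min(2)>(165 if n=="knob" else 128)).astype(np.uint8)*255
    ct=max(cv2.findContours(m,0,1)[0],key=cv2.contourArea); (u,v),r=cv2.minEnclosingCircle(ct)
    print(n,u+x0,v+y0,r,onz(C,(u+x0,v+y0),z).round(1))
e=np.array([(129,214),(386,218),(250,97),(160,130),(345,130),(145,275),(370,275)])
P=np.array([onz(C,p,46)[:2] for p in e]); q=np.linalg.lstsq(np.c_[2*P,np.ones(len(P))],(P**2).sum(1),rcond=None)[0]
print(q[:2],np.sqrt(q[2]+q[:2]@q[:2]))
for p in((321,325),(278,263)): d=onz(C,p,48)[:2]-q[:2]; print(d,np.hypot(*d),np.degrees(np.arctan2(d[1],d[0])))
E
python3 w1.py
```

```text
cr 190.5 241.0 16.800395965576172 [543.5 146.2  30. ]
knob 251.81521797180176 239.82608604431152 17.2451114654541 [528.1 219.9  66. ]
[524.28273932 219.8535719 ] 128.64719149095393
[108.91133334  64.89930626] 126.78169616354984 30.790342495502617
[36.04945842 21.38280657] 41.91405336112159 30.67438153028934
```

Call:
{"api": "apply_moves", "payload": {"targets": [18, -23, -5, 0, 0, 0, 18, -23, -5, 0, 0, 0, 18, -23, -5, 0, 0, 0, 0, 0, 0, 0, 0, 0, 0, 0, 0, 0, 0, 0, 0, 0, 0, 0, 0, 0, 0, 0, 0, 0, 0, 0, 0, 0, 0, 0, 0, 0]}}

```text
clock: 1.8
tcp_pos: [524.1, 227.1, 210.2]
eef_rot: [-0.008, 1.584, 0.01]
force: [0.4, -1.0, 0.0]
gripper_width: 0.646
```

```bash
python3 - <<'E'
from h import *
im,C=snap("wrist","w2"); s=sense(); print(s["tcp_pos"],s["eef_rot"])
im2,_=snap("side","s2")
for n,p in dict(box=(531.5,214,68),cr=(551.5,139,32)).items(): print(n,proj(C,p))
w=cv2.imread("pics/w2.png"); sd=cv2.resize(cv2.imread("pics/s2.png")[115:205,240:360],None,fx=4,fy=4)
cv2.imwrite("pics/v2.png",np.vstack([w,cv2.copyMakeBorder(sd[:200],0,0,0,160,0)]) )
E
```

```text
[523.95178425 227.37231934 210.25826788] [-0.00829527  1.58367651  0.01023756]
box [[305.53948658 199.18759495]]
cr [[230.18692019 209.22777266]]
```

View pics/v2.png

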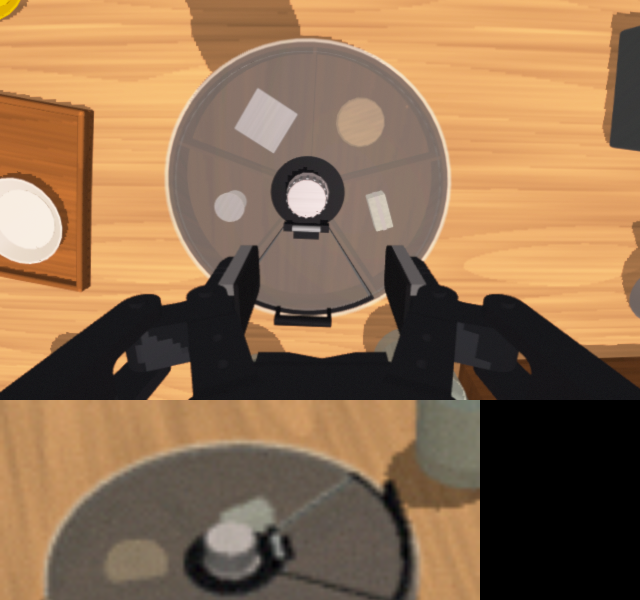

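The wrist view, now settled, has the knob top at (307,198), the creamer top at (229.5,207), and the bar at (303,317). This agrees with the side-camera positions within 2 mm.

```bash
python3 - <<'E'
from h import *
C=cam("wrist")
k=onz(C,(307,198),68)[:2]; print(k,sense()["tcp_pos"])
for n,p,z in(("cr",(229.5,206.5),32),("bar",(303,318),70),("hinge",(306,227),50),("jam",(266,120),22),("bisc",(360,121),17),("sug",(379,211),24),("dishpx",(24,220),20)):
    q=onz(C,p,z)[:2]; d=q-k; print(n,q.round(1),np.hypot(*d).round(1),np.degrees(np.arctan2(d[1],d[0])).round(1))
E
```

```text
[530.52002999 215.1905637 ] [524.1540811  226.98671892 210.2756132 ]
cr [548.8 138.4] 78.9 -76.6
bar [646.1 211.5] 115.6 -1.8
hinge [562.8 213.5] 32.3 -2.9
jam [466.9 174.7] 75.4 -147.6
bisc [467.  263.7] 79.9 142.7
sug [554.1 285.2] 73.9 71.4
dishpx [569.4 -84.2] 301.9 -82.6
```

Call:
{"api": "apply_moves", "payload": {"targets": [4, -6, -30, 0, 0, 0, 3, -6, -30, 0, 0, 0, 0, 0, -30, 0, 0, 0, 0, 0, -30, 0, 0, 0, 0, 0, -10, 0, 0, 0, 0, 0, 0, 0, 0, 0, 0, 0, 0, 0, 0, 0, 0, 0, 0, 0, 0, 0]}}

```text
clock: 2.7
tcp_pos: [534.2, 219.8, 82.3]
eef_rot: [-0.007, 1.573, 0.019]
force: [-0.6, -0.5, 0.6]
gripper_width: 0.648
```

Call:
{"api": "apply_moves", "payload": {"targets": [-3, -5, -10, 0, 0, 0, 0, 0, -10, 0, 0, 0, 0, 0, -10, 0, 0, 0, 0, 0, 0, 0, 0, 0, 0, 0, 0, 0, 0, 0, 0, 0, 0, 0, 0, 0, 0, 0, 0, 0, 0, 0, 0, 0, 0, 0, 0, 0]}}

```text
clock: 3.5
tcp_pos: [533.7, 215.6, 53.4]
eef_rot: [-0.004, 1.567, 0.022]
force: [0.3, 0.6, -0.9]
gripper_width: 0.649
```

Call:
{"api": "apply_moves", "payload": {"targets": [0, 0, 0, 0, 0, 0, 0, 0, 0, 0, 0, 0, 0, 0, 0, 0, 0, 0, 0, 0, 0, 0, 0, 0, 0, 0, 0, 0, 0, 0, 0, 0, 0, 0, 0, 0, 0, 0, 0, 0, 0, 0, 0, 0, 0, 0, 0, 0], "fingers": 255, "grip_force": 20}}

```text
clock: 4.3
tcp_pos: [534.0, 214.0, 54.1]
eef_rot: [-0.006, 1.567, 0.02]
force: [-0.2, 0.2, 0.6]
gripper_width: 0.386
```

Call:
{"api": "apply_moves", "payload": {"targets": [-1, 0, 0, 0, 0, -0.1, -1, 0, 0, 0, 0, -0.1, 0, 0, 0, 0, 0, -0.1, 0, 0, 0, 0, 0, -0.1, 0, 0, 0, 0, 0, -0.1, 0, 0, 0, 0, 0, -0.1, 0, 0, 0, 0, 0, -0.1, 0, 0, 0, 0, 0, 0]}}

```text
clock: 5.1
tcp_pos: [533.4, 212.1, 54.1]
eef_rot: [0.558, 1.488, -0.551]
force: [0.5, -1.0, 0.3]
gripper_width: 0.385
```

```bash
cat > yaw.py <<'E'
from h import *
s=sense(); m=R.from_rotvec(s["eef_rot"]).as_matrix(); print(s["clock"],s["tcp_pos"].round(1),"jaw az",np.degrees(np.arctan2(m[1,1],m[0,1])).round(1),"x",m[:,0].round(3),"q",s["joint_positions"].round(2),s["force"].round(1),s["gripper_width"])
E
python3 yaw.py
```

```text
5.1 [533.4 212.1  54.1] jaw az 49.3 x [ 0.011  0.    -1.   ] q [-0.75  0.48  0.35  1.93 -0.22  0.76  0.59] [ 0.5 -1.   0.3] 0.3845715218582242
```

Call:
{"api": "apply_moves", "payload": {"targets": [-1, 1, 0, 0, 0, -0.1, -1, 1, 0, 0, 0, -0.1, 0, 0, 0, 0, 0, -0.1, 0, 0, 0, 0, 0, -0.1, 0, 0, 0, 0, 0, -0.1, 0, 0, 0, 0, 0, -0.095, 0, 0, 0, 0, 0, 0, 0, 0, 0, 0, 0, 0]}}

```text
clock: 5.9
tcp_pos: [532.0, 211.2, 54.1]
eef_rot: [1.01, 1.309, -1.014]
force: [-1.1, -1.4, 1.0]
gripper_width: 0.385
```

```bash
python3 yaw.py; python3 - <<'E'
from h import *
im,C=snap("side","s3")
cv2.imwrite("pics/c3.png",cv2.resize(cv2.imread("pics/s3.png")[105:215,230:360],None,fx=5,fy=5,interpolation=cv2.INTER_CUBIC))
E
```

```text
5.9 [532.  211.2  54.1] jaw az 15.0 x [ 0.008 -0.01  -1.   ] q [-0.86  0.5   0.49  1.93 -0.31  0.78  0.06] [-1.1 -1.4  1. ] 0.38512195332910565
```

View pics/c3.png

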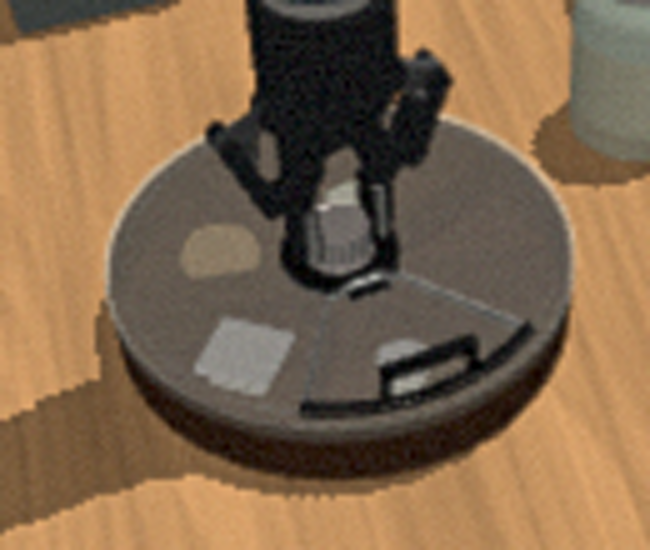

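The side crop shows the shut flap over the creamer, with the pot at (400,365) under the bar running (385,385) to (475,343). The knob is still held.

Call:
{"api": "apply_moves", "payload": {"targets": [0, 0, 0, 0, 0, 0, 0, 0, 0, 0, 0, 0, 0, 0, 0, 0, 0, 0, 0, 0, 0, 0, 0, 0, 0, 0, 20, 0, 0, 0, 0, 0, 40, 0, 0, 0, 0, 0, 30, 0, 0, 0, 0, 0, 0, 0, 0, 0], "fingers": 90}}

```text
clock: 6.75
tcp_pos: [530.7, 212.9, 145.4]
eef_rot: [1.005, 1.314, -1.01]
force: [0.7, -0.2, 1.1]
gripper_width: 0.647
```

Call:
{"api": "apply_moves", "payload": {"targets": [0, 0, 10, 0, 0, 0.14, 0, -10, 0, 0, 0, 0.14, 5, -20, 0, 0, 0, 0.14, 5, -20, 0, 0, 0, 0.14, 5, -20, 0, 0, 0, 0.14, 0, 0, 0, 0, 0, 0.14, 0, 0, 0, 0, 0, 0.14, 0, 0, 0, 0, 0, 0.14]}}

```text
clock: 7.55
tcp_pos: [542.8, 141.3, 151.1]
eef_rot: [0.104, 1.563, -0.104]
force: [0.1, -0.9, 0.2]
gripper_width: 0.647
```

Call:
{"api": "apply_moves", "payload": {"targets": [0, 0, 0, 0, 0, 0.14, 0, 0, 0, 0, 0, 0.14, 0, 0, 0, 0, 0, 0.14, 0, 0, 0, 0, 0, 0, 0, 0, 0, 0, 0, 0, 0, 0, 0, 0, 0, 0, 0, 0, 0, 0, 0, 0, 0, 0, 0, 0, 0, 0]}}

```text
clock: 8.35
tcp_pos: [539.3, 140.2, 145.4]
eef_rot: [-0.235, 1.561, 0.235]
force: [0.3, 0.6, 0.7]
gripper_width: 0.646
```

```bash
python3 yaw.py; python3 - <<'E'
from h import *
im,C=snap("wrist","w4"); print(proj(C,[(559,100.5,75),(549,138.5,32),(531,215,68),sense()["tcp_pos"]]))
E
```

```text
8.35 [539.3 140.2 145.4] jaw az 107.1 x [-0.003 -0.    -1.   ] q [-0.58  0.31  0.3   1.91 -0.11  0.94  1.64] [0.3 0.6 0.7] 0.6460795690928454
[[253.9117471  224.84303125]
 [315.17084514 208.71202691]
 [429.51543138 231.01240797]
 [320.46219566 260.79385597]]
```

View pics/w4.png

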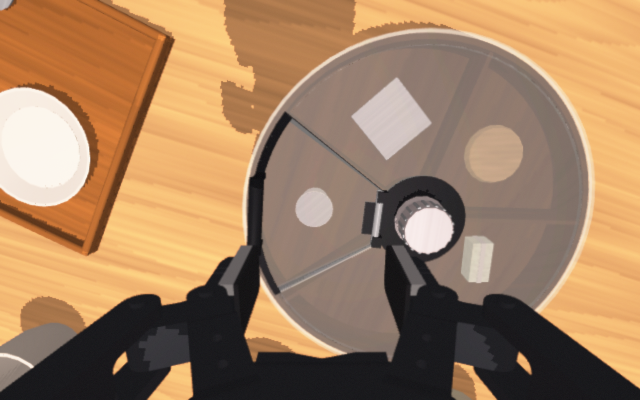

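The wrist view shows the flap corners at (290,115) and (277,292), and the bar along x≈256 from y≈178 to 245. The creamer at (314,208) is central in the window.

```bash
python3 - <<'E'
from h import *
C=cam("wrist"); k=np.array([530.7,215.]); print(onz(C,(429,231),68))
for n,p,z in(("f1",(289,115),49),("f2",(277,292),49),("b1",(256,178),70),("hinge",(376,218),50),("cr",(314,207),32)):
    q=onz(C,p,z)[:2]; d=q-k; print(n,q.round(1),np.hypot(*d).round(1),np.degrees(np.arctan2(d[1],d[0])).round(1))
im=cv2.imread("pics/w4.png")[150:260,225:290]; print((im.max(2)<60).astype(int)[::5].argmax(1)+225)
E
```

```text
[531.06508508 214.69241654  68.        ]
f1 [486.2 101.4] 122.0 -111.4
f2 [617.4 128.5] 122.4 -44.9
b1 [529.6  93.5] 121.5 -90.5
hinge [537.6 181.6] 34.1 -78.4
cr [547.9 137.3] 79.6 -77.5
[263 261 260 258 257 254 250 249 249 249 249 249 249 248 248 248 248 248
 248 252 250 248]
```

Call:
{"api": "apply_moves", "payload": {"targets": [8, -20, -15, 0, 0, -0.09, 8, -20, -15, 0, 0, 0, 0, 0, -15, 0, 0, 0, 0, 0, -10, 0, 0, 0, 0, 0, 0, 0, 0, 0, 0, 0, 0, 0, 0, 0, 0, 0, 0, 0, 0, 0, 0, 0, 0, 0, 0, 0], "fingers": 120}}

```text
clock: 9.2
tcp_pos: [555.7, 106.3, 89.7]
eef_rot: [-0.163, 1.565, 0.17]
force: [-0.1, 0.7, -0.1]
gripper_width: 0.524
```

```bash
python3 yaw.py
```

```text
9.2 [555.7 106.3  89.7] jaw az 102.1 x [-0.001  0.004 -1.   ] q [-0.52  0.41  0.31  1.93 -0.17  0.83  1.66] [-0.1  0.7 -0.1] 0.524089083055846
```

Call:
{"api": "apply_moves", "payload": {"targets": [0, -7, 0, 0, 0, 0, 0, 0, -15, 0, 0, 0, 0, 0, -12, 0, 0, 0, 0, 0, -6, 0, 0, 0, 0, 0, 0, 0, 0, 0, 0, 0, 0, 0, 0, 0, 0, 0, 0, 0, 0, 0, 0, 0, 0, 0, 0, 0]}}

```text
clock: 10.0
tcp_pos: [555.8, 99.4, 54.2]
eef_rot: [-0.163, 1.564, 0.171]
force: [0.0, -0.0, -0.2]
gripper_width: 0.527
```

Call:
{"api": "apply_moves", "payload": {"targets": [0, 0, 0, 0, 0, 0, 0, 0, 0, 0, 0, 0, 0, 0, 0, 0, 0, 0, 0, 0, 0, 0, 0, 0, 0, 0, 0, 0, 0, 0, 0, 0, 0, 0, 0, 0, 0, 0, 0, 0, 0, 0, 0, 0, 0, 0, 0, 0], "fingers": 255}}

```text
clock: 10.8
tcp_pos: [556.6, 98.8, 55.1]
eef_rot: [-0.163, 1.562, 0.17]
force: [-0.2, -0.3, 0.1]
gripper_width: 0.108
```

```bash
python3 yaw.py
```

```text
10.8 [556.6  98.8  55.1] jaw az 102.1 x [ 0.002  0.005 -1.   ] q [-0.49  0.46  0.3   1.94 -0.2   0.76  1.7 ] [-0.2 -0.3  0.1] 0.10789423982848775
```

Call:
{"api": "apply_moves", "payload": {"targets": [-0.2, 0.9, 8.5, -0.098, -0.021, 0, -0.4, 1.7, 8.3, -0.098, -0.021, 0, -0.5, 2.5, 8.1, -0.098, -0.021, 0, -0.7, 3.3, 7.8, -0.098, -0.021, 0, -0.9, 4.1, 7.4, -0.098, -0.021, 0, -1, 4.8, 7, -0.098, -0.021, 0, 0, 0, 0, 0, 0, 0, 0, 0, 0, 0, 0, 0]}}

```text
clock: 11.6
tcp_pos: [551.8, 117.8, 104.5]
eef_rot: [-0.634, 1.439, -0.323]
force: [0.0, -1.9, -0.1]
gripper_width: 0.105
```

```bash
cat > arc.py <<'E'
from h import *
import subprocess
exec(open("yaw.py").read())
e=np.array([.206,-.979,0]); H=np.array([537.8,182.7,50]); p=s["tcp_pos"]-H
tx=m[:,0]; g=p-19*0-tx*15   # bar 15 behind TCP
a=lambda v: np.array([v@e, v[2]])
print("tilt",np.arctan2(tx@e,-tx[2]).round(3),"tcp r,h",a(p).round(1),"bar r,h",a(g).round(1),np.hypot(*a(g)).round(1),"flap est",(np.arctan2(a(g)[1],a(g)[0])-.231).round(3),"side",(p@np.array([.979,.206,0])).round(1))
E
python3 arc.py
```

```text
11.6 [551.8 117.8 104.5] jaw az 101.7 x [ 0.127 -0.567 -0.814] q [-1.06  0.57  0.57  1.89  0.35  0.99  1.02] [ 0.  -1.9 -0.1] 0.10526025111034167
tilt 0.62 tcp r,h [66.4 54.5] bar r,h [57.7 66.7] 88.2 flap est 0.627 side 0.4
```

Call:
{"api": "apply_moves", "payload": {"targets": [-1.1, 5.4, 6.5, -0.098, -0.021, 0, -1.3, 6, 5.9, -0.098, -0.021, 0, -1.4, 6.6, 5.2, -0.098, -0.021, 0, -1.5, 7, 4.5, -0.098, -0.021, 0, -1.6, 7.5, 3.8, -0.098, -0.021, 0, 0, 0, 0, 0, 0, 0, 0, 0, 0, 0, 0, 0, 0, 0, 0, 0, 0, 0]}}

```text
clock: 12.4
tcp_pos: [544.5, 152.4, 129.7]
eef_rot: [-0.998, 1.259, -0.719]
force: [-0.8, 0.1, 2.0]
gripper_width: 0.105
```

```bash
python3 arc.py
```

```text
12.4 [544.5 152.4 129.7] jaw az 100.9 x [ 0.194 -0.883 -0.427] q [-1.27  0.86  0.63  1.75  0.51  1.31  0.79] [-0.8  0.1  2. ] 0.10510117697352728
tilt 1.13 tcp r,h [31.1 79.7] bar r,h [17.5 86.1] 87.8 flap est 1.139 side 0.3
```

Call:
{"api": "apply_moves", "payload": {"targets": [-1.6, 7.8, 2.9, -0.098, -0.021, 0, -1.7, 8, 2.1, -0.098, -0.021, 0, -1.7, 8.2, 1.3, -0.098, -0.021, 0, -1.8, 8.3, 0.5, -0.098, -0.021, 0, -1.8, 8.3, -2.1, 0, 0, 0, -1.7, 8.1, -2.9, 0, 0, 0, -1.6, 7.7, -3.7, 0, 0, 0, 0, 0, 0, 0, 0, 0]}}

```text
clock: 13.2
tcp_pos: [533.4, 207.9, 127.4]
eef_rot: [-1.264, 1.07, -1.026]
force: [0.1, 1.4, 2.0]
gripper_width: 0.104
```

```bash
python3 arc.py; python3 - <<'E'
from h import *
snap("side","s5");cv2.imwrite("pics/c5.png",cv2.resize(cv2.imread("pics/s5.png")[20:220,180:400],None,fx=3,fy=3))
E
```

```text
13.2 [533.4 207.9 127.4] jaw az 87.3 x [ 0.208 -0.977 -0.042] q [-1.35  1.15  0.64  1.56  0.56  1.59  0.74] [0.1 1.4 2. ] 0.10439510308719642
tilt 1.528 tcp r,h [-25.6  77.4] bar r,h [-40.6  78.1] 88.0 flap est 1.819 side 0.9
```

View pics/c5.png

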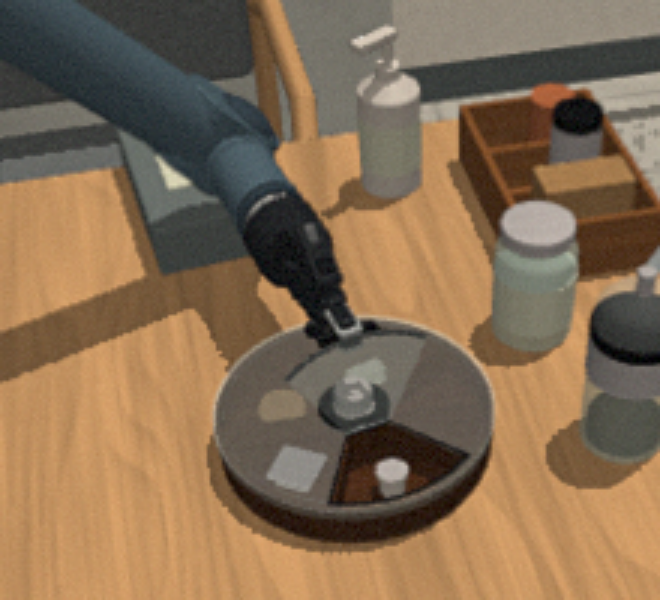

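The side crop shows the flap open and leaning over the knob, with the gripper holding the bar near (345,330). The creamer stands at (391,477) under the open window. Now I release and back out.

Call:
{"api": "apply_moves", "payload": {"targets": [0, 0, 0, 0, 0, 0, 0, 0, 0, 0, 0, 0, 0, 0, 0, 0, 0, 0, 0, 0, 0, 0, 0, 0, -2, 10, 0.5, 0, 0, 0, -3, 15, 1, 0, 0, 0, -4, 20, 1, 0, 0, 0, -4, 20, 1, 0, 0, 0], "fingers": 165}}

```text
clock: 14.05
tcp_pos: [519.0, 272.9, 128.5]
eef_rot: [-1.257, 1.081, -1.022]
force: [-0.5, -0.2, -0.7]
gripper_width: 0.351
```

```bash
python3 arc.py
```

```text
14.05 [519.  272.9 128.5] jaw az 92.5 x [ 0.202 -0.978 -0.053] q [-1.37  1.18  0.62  1.44  0.52  1.7   0.77] [-0.5 -0.2 -0.7] 0.3510159146357468
tilt 1.518 tcp r,h [-92.2  78.5] bar r,h [-107.2   79.3] 133.3 flap est 2.274 side 0.2
```

Call:
{"api": "apply_moves", "payload": {"targets": [-3, 10, 15, 0.137, 0.029, 0, 0, 0, 15, 0.137, 0.029, 0, 0, 0, 15, 0.137, 0.029, 0, 0, 0, 15, 0.137, 0.029, 0, 0, 0, 10, 0.137, 0.029, 0, 0, 0, 10, 0.137, 0.029, 0, 0, 0, 10, 0.137, 0.029, 0, 0, 0, 10, 0.137, 0.029, 0], "fingers": 90}}

```text
clock: 14.85
tcp_pos: [508.5, 308.1, 218.6]
eef_rot: [-0.465, 1.486, -0.094]
force: [0.3, 0.2, 0.5]
gripper_width: 0.65
```

```bash
python3 arc.py; python3 - <<'E'
from h import *
snap("side","s6");cv2.imwrite("pics/c6.png",cv2.resize(cv2.imread("pics/s6.png")[100:220,230:380],None,fx=4,fy=4))
E
```

```text
14.85 [508.5 308.1 218.6] jaw az 103.6 x [ 0.099 -0.341 -0.935] q [-1.18  0.42  0.51  1.69  0.14  1.24  1.06] [0.3 0.2 0.5] 0.6497085115953991
tilt 0.362 tcp r,h [-128.8  168.6] bar r,h [-134.1  182.7] 226.6 flap est 1.973 side -2.9
```

View pics/c6.png

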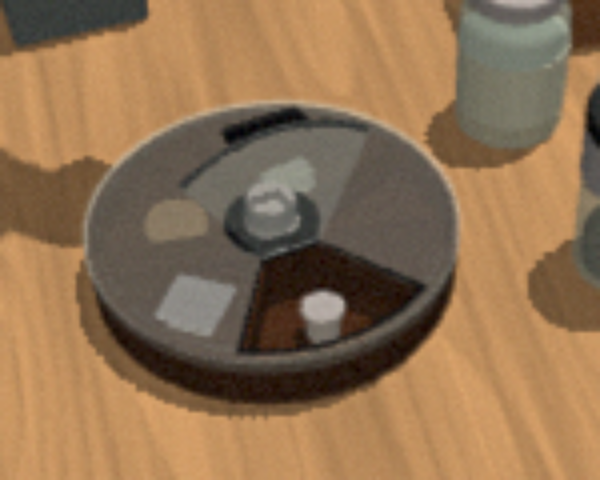

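The flap stands open on its own, with the bar at crop (265,125). The creamer is still in place at (323,303).

Call:
{"api": "apply_moves", "payload": {"targets": [5, -21, 0, 0.118, 0.025, 0, 5, -21, 0, 0.118, 0.025, 0, 5, -21, 0, 0.118, 0.025, 0, 5, -21, 0, 0, 0, -0.145, 5, -21, 0, 0, 0, -0.145, 5, -21, 0, 0, 0, -0.145, 5, -21, 0, 0, 0, -0.145, 5, -21, 0, 0, 0, -0.145]}}

```text
clock: 15.7
tcp_pos: [555.7, 134.6, 231.2]
eef_rot: [0.4, 1.491, -0.392]
force: [-0.6, 0.3, -0.6]
gripper_width: 0.648
```

Call:
{"api": "apply_moves", "payload": {"targets": [0, 0, -10, 0, 0, -0.145, 0, 0, -10, 0, 0, -0.145, 0, 0, -10, 0, 0, -0.145, 0, 0, -10, 0, 0, -0.145, 0, 0, 0, 0, 0, -0.145, 0, 0, 0, 0, 0, -0.12, 0, 0, 0, 0, 0, 0, 0, 0, 0, 0, 0, 0]}}

```text
clock: 16.5
tcp_pos: [557.0, 134.0, 191.5]
eef_rot: [1.032, 1.251, -1.081]
force: [0.2, 1.0, 0.1]
gripper_width: 0.649
```

```bash
python3 arc.py; python3 - <<'E'
from h import *
C=cam("side"); print("cr side",onz(C,(230+(323-1.5)/4,100+(303-1.5)/4),32))
im,C=snap("wrist","w7"); print(proj(C,[(548,138.3,32)]))
h=cv2.cvtColor(cv2.imread("pics/w7.png"),cv2.COLOR_BGR2HSV); m=((h[...,1]<50)&(h[...,2]>140)).astype(np.uint8)
for c in cv2.findContours(m,0,1)[0]:
    if cv2.contourArea(c)>150: (u,v),r=cv2.minEnclosingCircle(c); print(u,v,r,onz(C,(u,v),32).round(1),onz(C,(u,v),20).round(1))
E
```

```text
16.5 [557.  134.  191.5] jaw az 11.2 x [ 0.014 -0.05  -0.999] q [-1.01  0.36  0.81  1.86 -0.24  1.04  0.09] [0.2 1.  0.1] 0.6485499685173721
tilt 0.052 tcp r,h [ 51.7 141.5] bar r,h [ 50.9 156.5] 164.5 flap est 1.025 side 8.8
cr side [550.9432528  138.64105223  32.        ]
[[311.78268492 169.39724155]]
472.5420227050781 396.5483093261719 21.597675323486328 [779.9 -88.9  32. ] [ 789.5 -100.8   20. ]
294.5 358.0 39.613861083984375 [568.2 -70.5  32. ] [569.3 -81.7  20. ]
628.58935546875 338.9637756347656 34.134674072265625 [928.1  18.6  32. ] [943.7  11.   20. ]
313.3500061035156 169.375 16.458017349243164 [549.4 138.6  32. ] [549.7 135.8  20. ]
377.0 107.0 42.29667282104492 [591.8 201.6  32. ] [593.8 201.4  20. ]
236.0 107.0 46.27104187011719 [475.6 178.7  32. ] [472.9 177.6  20. ]
226.3931427001953 93.62373352050781 20.67082977294922 [466.4 188.   32. ] [463.3 187.2  20. ]
308.3720397949219 76.51422119140625 24.262975692749023 [530.8 214.2  32. ] [530.3 214.5  20. ]
409.5 111.5 124.99810028076172 [619.6 203.5  32. ] [622.8 203.3  20. ]
356.5 2.0 22.58881378173828 [557.2 275.6  32. ] [557.9 278.4  20. ]
```

Call:
{"api": "apply_moves", "payload": {"targets": [-4, 2, -30, 0.049, 0.01, 0, -3, 2.5, -30, 0, 0, 0, 0, 0, -30, 0, 0, 0, 0, 0, -20, 0, 0, 0, 0, 0, 0, 0, 0, 0, 0, 0, 0, 0, 0, 0, 0, 0, 0, 0, 0, 0, 0, 0, 0, 0, 0, 0], "fingers": 132}}

```text
clock: 17.35
tcp_pos: [553.9, 141.7, 83.7]
eef_rot: [1.062, 1.296, -1.042]
force: [-0.2, -0.1, -0.0]
gripper_width: 0.486
```

```bash
python3 arc.py; python3 - <<'E'
from h import *
im,C=snap("wrist","w8"); t=sense()["tcp_pos"]; print(proj(C,[(549.6,138.5,32),t]))
h=cv2.cvtColor(cv2.imread("pics/w8.png"),cv2.COLOR_BGR2HSV); m=((h[...,1]<50)&(h[...,2]>140)).astype(np.uint8)
for c in cv2.findContours(m,0,1)[0]:
    if cv2.contourArea(c)>300: (u,v),r=cv2.minEnclosingCircle(c); print(u,v,r,onz(C,(u,v),32).round(1))
E
```

```text
17.35 [553.9 141.7  83.7] jaw az 12.0 x [ 0.012  0.006 -1.   ] q [-0.89  0.49  0.7   1.94 -0.42  0.84  0.24] [-0.2 -0.1 -0. ] 0.4857423329501853
tilt -0.003 tcp r,h [43.5 33.7] bar r,h [43.5 48.7] 65.3 flap est 0.611 side 7.3
[[312.25312471 228.38403515]
 [322.12464047 262.44892355]]
311.75 226.0 25.54540252685547 [549.  139.9  32. ]
171.3507537841797 104.64925384521484 23.92487907409668 [459.9 192.7  32. ]
305.1235656738281 89.13816833496094 40.17670440673828 [529.8 215.4  32. ]
492.5 142.5 156.00811767578125 [639.5 209.8  32. ]
442.8325500488281 120.26451110839844 155.87742614746094 [607.8 215.5  32. ]
132.93228149414062 134.33197021484375 149.20225524902344 [440.3 172.3  32. ]
131.5 147.5 167.08840942382812 [440.1 164.8  32. ]
```

View pics/w8.png

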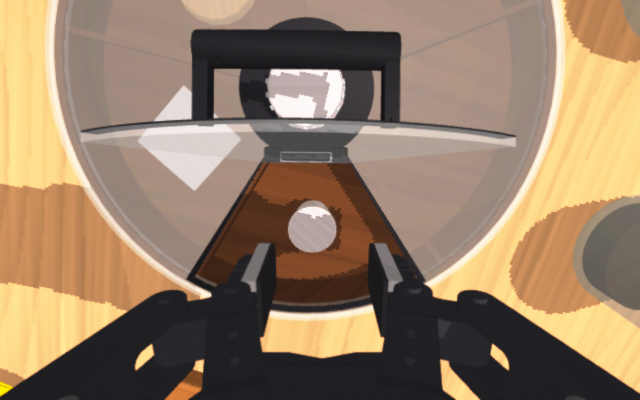

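The wrist view shows the creamer top at (312,226), centred in the open window between the fingers at (262,285) and (380,285), with the flap edge well behind at y≈130.

Call:
{"api": "apply_moves", "payload": {"targets": [-4.5, -2.5, 0, 0, 0, 0, 0, 0, -15, 0, 0, 0, 0, 0, -15, 0, 0, 0, 0, 0, -5, 0, 0, 0, 0, 0, 0, 0, 0, 0, 0, 0, 0, 0, 0, 0, 0, 0, 0, 0, 0, 0, 0, 0, 0, 0, 0, 0]}}

```text
clock: 18.2
tcp_pos: [549.7, 139.3, 46.8]
eef_rot: [1.063, 1.295, -1.04]
force: [0.1, 0.1, 0.8]
gripper_width: 0.485
```

Call:
{"api": "apply_moves", "payload": {"targets": [0, 0, -10, 0, 0, 0, 0, 0, -10, 0, 0, 0, 0, 0, -10, 0, 0, 0, 0, 0, -4, 0, 0, 0, 0, 0, 0, 0, 0, 0, 0, 0, 0, 0, 0, 0, 0, 0, 0, 0, 0, 0, 0, 0, 0, 0, 0, 0]}}

```text
clock: 19.0
tcp_pos: [550.0, 139.4, 9.9]
eef_rot: [1.064, 1.295, -1.039]
force: [-0.3, -0.1, -0.2]
gripper_width: 0.483
```

Call:
{"api": "apply_moves", "payload": {"targets": [0, 0, 0, 0, 0, 0, 0, 0, 0, 0, 0, 0, 0, 0, 0, 0, 0, 0, 0, 0, 0, 0, 0, 0, 0, 0, 0, 0, 0, 0, 0, 0, 0, 0, 0, 0, 0, 0, 0, 0, 0, 0, 0, 0, 0, 0, 0, 0], "fingers": 255, "grip_force": 20}}

```text
clock: 19.8
tcp_pos: [550.7, 139.8, 10.8]
eef_rot: [1.065, 1.294, -1.037]
force: [0.3, 0.5, 0.6]
gripper_width: 0.317
```

```bash
python3 yaw.py
```

```text
19.8 [550.7 139.8  10.8] jaw az 12.1 x [ 0.016  0.008 -1.   ] q [-0.82  0.6   0.61  1.97 -0.52  0.71  0.32] [0.3 0.5 0.6] 0.3166342884630194
```

Call:
{"api": "apply_moves", "payload": {"targets": [0, 0, 8, 0, 0, 0, 0, 0, 15, 0, 0, 0, 0, 0, 20, 0, 0, 0, 0, 0, 20, 0, 0, 0, 0, 0, 20, 0, 0, 0, 0, 0, 20, 0, 0, 0, 0, 0, 0, 0, 0, 0, 0, 0, 0, 0, 0, 0]}}

```text
clock: 20.6
tcp_pos: [551.4, 138.9, 124.1]
eef_rot: [1.07, 1.292, -1.035]
force: [-0.2, 0.1, -0.9]
gripper_width: 0.322
```

Call:
{"api": "apply_moves", "payload": {"targets": [1, -25, 0, 0, 0, 0, 3, -30, 0, 0, 0, 0, 3, -30, 0, 0, 0, 0, 3, -30, 0, 0, 0, 0, 3, -30, 0, 0, 0, 0, 3, -25, 0, 0, 0, 0, 0, 0, 0, 0, 0, 0, 0, 0, 0, 0, 0, 0]}}

```text
clock: 21.4
tcp_pos: [561.6, -34.6, 118.6]
eef_rot: [1.062, 1.302, -1.039]
force: [-0.3, 0.4, -0.1]
gripper_width: 0.319
```

```bash
python3 yaw.py; python3 - <<'E'
from h import *
s=sense(); im,C=snap("wrist","w9"); t=s["tcp_pos"]; print(proj(C,[(570,-94.5,20),t]))
h=cv2.cvtColor(cv2.imread("pics/w9.png"),cv2.COLOR_BGR2HSV); m=((h[...,1]<60)&(h[...,2]>120)).astype(np.uint8)
for c in cv2.findContours(m,0,1)[0]:
    if cv2.contourArea(c)>600:
        (u,v),a,_=cv2.fitEllipse(cv2.convexHull(c)); print(u,v,a,onz(C,(u,v),20).round(1))
a=cv2.imread("pics/w9.png"); snap("side","s9"); b=cv2.resize(cv2.imread("pics/s9.png")[120:340,220:460],None,fx=1.8,fy=1.8)
cv2.imwrite("pics/v9.png",np.hstack([cv2.resize(a,None,fx=.56,fy=.56),cv2.copyMakeBorder(b,0,0,0,0,0)[:224,:]]) )
E
```

```text
21.4 [561.6 -34.6 118.6] jaw az 12.2 x [ 0.009  0.01  -1.   ] q [-0.64  0.44  0.77  1.94 -0.39  0.91  0.54] [-0.3  0.4 -0.1] 0.31917620859357676
[[314.41873752 279.52782595]
 [321.52175112 262.33701111]]
595.78955078125 311.67864990234375 (88.56539154052734, 103.982421875) [805.  -77.4  20. ]
316.8921203613281 273.748291015625 (110.6655502319336, 120.66350555419922) [570.9 -89.3  20. ]
363.87567138671875 -216.4591827392578 (451.3795471191406, 472.0840759277344) [533.2 217.8  20. ]
```

View pics/w9.png

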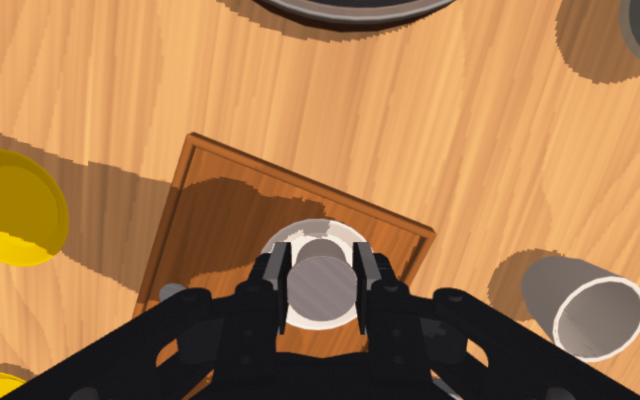

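The wrist view shows the dish's white rim, centre about (317,274), below the held creamer at (322,288). The yellow dish lies off to the left at (10,210).

Call:
{"api": "apply_moves", "payload": {"targets": [3, -20, 0, 0, 0, 0, 3, -20, 0, 0, 0, 0, 3, -18, -10, 0, 0, 0, 0, 0, -20, 0, 0, 0, 0, 0, -20, 0, 0, 0, 0, 0, -10, 0, 0, 0, 0, 0, 0, 0, 0, 0, 0, 0, 0, 0, 0, 0]}}

```text
clock: 22.3
tcp_pos: [573.2, -77.5, 55.5]
eef_rot: [1.048, 1.317, -1.017]
force: [0.4, 0.4, 0.2]
gripper_width: 0.318
```

```bash
python3 yaw.py; python3 - <<'E'
from h import *
snap("side","s10"); im,C=snap("wrist","w10")
a=cv2.resize(cv2.imread("pics/w10.png")[180:360,180:460],None,fx=1.5,fy=1.5); b=cv2.resize(cv2.imread("pics/s10.png")[190:280,290:395],None,fx=3.5,fy=3)
cv2.imwrite("pics/v10.png",np.hstack([a,b]))
E
```

```text
22.3 [573.2 -77.5  55.5] jaw az 13.7 x [ 0.008  0.017 -1.   ] q [-0.48  0.56  0.68  1.93 -0.5   0.82  0.72] [0.4 0.4 0.2] 0.31754058841414246
```

View pics/v10.png

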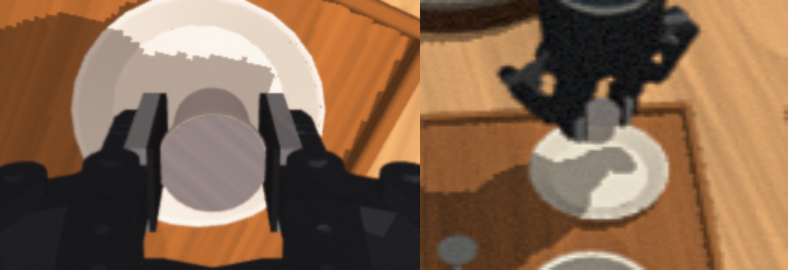

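The crop shows the held creamer at (213,160) upright over the near half of the dish (rim left 72, right 325, bottom 228). It still has to go further towards -y.

```bash
python3 - <<'E'
from h import *
C=cam("wrist"); h=cv2.cvtColor(cv2.imread("pics/w10.png"),cv2.COLOR_BGR2HSV); m=((h[...,1]<75)&(h[...,2]>95)).astype(np.uint8)
m[:150]=0;m[345:]=0;m[:,:215]=0;m[:,410:]=0; c=max(cv2.findContours(m,0,1)[0],key=cv2.contourArea); hh=cv2.convexHull(c)[:,0]
P=np.array([onz(C,p.astype(float),20)[:2] for p in hh]); q=np.linalg.lstsq(np.c_[2*P,np.ones(len(P))],(P**2).sum(1),rcond=None)[0]
print(cv2.boundingRect(hh),q[:2],np.sqrt(q[2]+q[:2]@q[:2]), (np.hypot(*(P-q[:2]).T)).round(0))
print(onz(C,(180+213/1.5,180+161/1.5),55.5+21))
E
```

```text
(228, 175, 169, 156) [571.86324781 -91.84763286] 47.24287315215667 [47. 47. 47. 47. 47. 47. 47. 47. 47. 47. 47. 47. 47. 47. 47. 47. 47. 47.
 47. 47. 47. 47. 47. 47. 47. 47. 47. 47. 47. 47. 47. 47. 47. 47. 47. 47.
 47. 47. 47. 47. 47.]
[573.71486616 -78.98661148  76.5       ]
```

Call:
{"api": "apply_moves", "payload": {"targets": [-1, -7, 0, 0, 0, 0, -1, -6, 0, 0, 0, 0, 0, 0, -10, 0, 0, 0, 0, 0, -10, 0, 0, 0, 0, 0, -8, 0, 0, 0, 0, 0, 0, 0, 0, 0, 0, 0, 0, 0, 0, 0, 0, 0, 0, 0, 0, 0]}}

```text
clock: 23.2
tcp_pos: [572.3, -92.4, 27.1]
eef_rot: [1.05, 1.313, -1.015]
force: [0.0, -0.2, -1.0]
gripper_width: 0.312
```

Call:
{"api": "apply_moves", "payload": {"targets": [0, 0, -4, 0, 0, 0, 0, 0, -3, 0, 0, 0, 0, 0, -2, 0, 0, 0, 0, 0, 0, 0, 0, 0, 0, 0, 0, 0, 0, 0, 0, 0, 0, 0, 0, 0, 0, 0, 0, 0, 0, 0, 0, 0, 0, 0, 0, 0]}}

```text
clock: 24.0
tcp_pos: [573.2, -92.1, 18.2]
eef_rot: [1.05, 1.312, -1.013]
force: [-0.5, -0.5, 0.4]
gripper_width: 0.316
```

Call:
{"api": "apply_moves", "payload": {"targets": [0, 0, -1, 0, 0, 0, 0, 0, -0.7, 0, 0, 0, 0, 0, 0, 0, 0, 0, 0, 0, 0, 0, 0, 0, 0, 0, 0, 0, 0, 0, 0, 0, 0, 0, 0, 0, 0, 0, 0, 0, 0, 0, 0, 0, 0, 0, 0, 0]}}

```text
clock: 24.8
tcp_pos: [573.3, -92.1, 16.5]
eef_rot: [1.05, 1.312, -1.013]
force: [-0.5, 0.4, 0.8]
gripper_width: 0.317
```

Call:
{"api": "apply_moves", "payload": {"targets": [0, 0, 0, 0, 0, 0, 0, 0, 0, 0, 0, 0, 0, 0, 0, 0, 0, 0, 0, 0, 0, 0, 0, 0, 0, 0, 0, 0, 0, 0, 0, 0, 0, 0, 0, 0, 0, 0, 0, 0, 0, 0, 0, 0, 0, 0, 0, 0], "fingers": 136}}

```text
clock: 25.6
tcp_pos: [573.5, -92.2, 16.6]
eef_rot: [1.05, 1.312, -1.013]
force: [0.4, -1.3, 0.4]
gripper_width: 0.467
```

Call:
{"api": "apply_moves", "payload": {"targets": [0, 0, 5, 0, 0, 0, 0, 0, 10, 0, 0, 0, 0, 0, 15, 0, 0, 0, 0, 0, 25, 0, 0, 0, 0, 0, 30, 0, 0, 0, 0, 0, 40, 0, 0, 0, 0, 0, 0, 0, 0, 0, 0, 0, 0, 0, 0, 0]}}

```text
clock: 26.4
tcp_pos: [573.6, -93.1, 153.0]
eef_rot: [1.054, 1.308, -1.011]
force: [-0.1, 0.2, -1.0]
gripper_width: 0.467
```

```bash
python3 yaw.py; python3 - <<'E'
from h import *
snap("side","s11"); im,C=snap("wrist","w11")
print(proj(C,[(572,-92,38),(572,-92,20)]))
a=cv2.resize(cv2.imread("pics/w11.png")[180:360,180:460],None,fx=1.5,fy=1.5); b=cv2.resize(cv2.imread("pics/s11.png")[120:270,250:395],None,fx=2.5,fy=1.8)
cv2.imwrite("pics/v11.png",np.hstack([a,b]))
E
```

```text
26.4 [573.6 -93.1 153. ] jaw az 13.5 x [ 0.019  0.018 -1.   ] q [-0.54  0.42  0.79  1.88 -0.38  0.98  0.65] [-0.1  0.2 -1. ] 0.4671566375696289
[[315.25354578 196.41206739]
 [315.1146245  191.19436894]]
```

The picture limit is reached, so I check numerically from here.

```bash
python3 - <<'E'
from h import *
C=cam("wrist"); im=cv2.imread("pics/w11.png"); h=cv2.cvtColor(im,cv2.COLOR_BGR2HSV)
g=cv2.medianBlur(cv2.cvtColor(im,cv2.COLOR_BGR2GRAY),3)[120:290,230:400]
for lo,hi in((14,30),(45,75)):
    c=cv2.HoughCircles(g,cv2.HOUGH_GRADIENT,1,15,param1=60,param2=14,minRadius=lo,maxRadius=hi)
    if c is not None:
        for u,v,r in c[0][:3]: print(u+230,v+120,r,"z38",onz(C,(u+230,v+120),38).round(1)[:2],"z20",onz(C,(u+230,v+120),20).round(1)[:2])
print(cv2.resize(g,None,fx=.15,fy=.15,interpolation=cv2.INTER_AREA))
S=cam("side"); print(proj(S,[(572.5,-92,38),(572.5,-92,12)]))
b=cv2.cvtColor(cv2.imread("pics/s11.png"),cv2.COLOR_BGR2GRAY)[222:266:2,318:366:2]; print("\n".join(" ".join(f"{v:3d}" for v in r) for r in b))
E
```

```text
310.5 202.5 25.7 z38 [568.6 -97.2] z20 [ 569.5 -101.9]
353.5 148.5 15.8 z38 [590.4 -49.4] z20 [592.8 -50.7]
314.5 188.5 57.2 z38 [569.1 -85.7] z20 [570.  -89.6]
310.5 207.5 72.2 z38 [ 569.5 -101.1] z20 [ 570.5 -106.1]
325.5 175.5 73.3 z38 [574.9 -74. ] z20 [576.2 -77. ]
[[115 121 120 120 122 117 120 127 129 136 134 129 130 128 132 123 109 105
  116 128 155 189 188 191 191 196]
 [115 120 119 123 119 116 123 127 132 134 132 134 140 135 133 128 128 122
  109 106 114 128 154 186 192 197]
 [118 120 120 123 117 118 126 126 135 179 207 223 224 223 215 197 156 126
  122 123 113 102 112 125 152 176]
 [120 120 123 121 116 122 126 154 221 224 221 219 216 215 213 212 218 200
  135 123 123 130 130 108 112 120]
 [120 120 123 118 117 120 168 227 225 223 224 229 231 230 223 212 210 211
  210 138 122 133 135 131 121 107]
 [121 121 121 116 119 147 230 227 226 234 242 243 243 244 244 241 219 209
  210 203 127 135 133 127 128 127]
 [121 121 119 116 117 219 229 228 237 242 242 243 243 243 244 244 244 220
  209 213 177 136 132 125 128 126]
 [122 122 117 118 154 232 230 234 241 242 242 243 243 243 243 244 
[... 3476 characters left out ...]
 221 219 185 193 174 106 110
105  94 123 210 201 194 217 136 132 132 134 131 121 156 228 222 223 224 195 182 197 116 108 112
105 107  59 111 113 126 138 134 135 135 134 134 161 226 222 222 224 217 179 188 166 107 112 107
 94 114  60  72 123 116 117 131 132 135 132 129 129 221 226 225 215 189 184 188 106 112 109 108
 53  62  60  56  65 129 115 111 117 127 131 129 132 143 208 167 183 187 189  77 104 114 106 103
 60  63  66  66  62  68  88 111 116 120 194 195 193 191 190 196 203 133  73 105 104 113 113 102
 56  60  60  64  58  65  60  60  72 177 189 209 198 210 173  84  68  83 110 107 107 118 107 104
 56  63  59  61  54  72  68  70  59  60  55  56  51  54  54  65 108 107 103 106 109 110 104 108
```

The numbers agree: the creamer foil is at side pixel about (342,240), predicted (341,240.6), so it stands upright near the dish centre. Next I cross high over the box and shut the flap.

Call:
{"api": "apply_moves", "payload": {"targets": [0, 0, 25, 0, 0, 0, 0, 0, 25, 0, 0, 0, -7, 45, 0, 0, 0, 0, -7, 45, 0, 0, 0, 0, -7, 45, 0, 0, 0, 0, -7, 45, 0, 0, 0, 0, -7, 45, 0, 0, 0, 0, -7, 45, 0, 0, 0, 0], "fingers": 255}}

```text
clock: 27.3
tcp_pos: [523.2, 172.0, 197.3]
eef_rot: [1.059, 1.302, -1.043]
force: [0.8, -0.1, 0.5]
gripper_width: 0.002
```

Call:
{"api": "apply_moves", "payload": {"targets": [-5, 40, 0, 0, 0, 0, -5, 42, 0, 0, 0, 0, 0, 0, 0, 0, 0, 0, 0, 0, 0, 0, 0, 0, 0, 0, 0, 0, 0, 0, 0, 0, 0, 0, 0, 0, 0, 0, 0, 0, 0, 0, 0, 0, 0, 0, 0, 0]}}

```text
clock: 28.1
tcp_pos: [505.4, 261.5, 190.1]
eef_rot: [1.043, 1.312, -1.047]
force: [0.9, -0.3, -0.7]
gripper_width: 0.0
```

```bash
python3 arc.py; python3 - <<'E'
from h import *
s=sense(); im,C=snap("wrist","w12"); c=np.array([531,214.8,0]); e=np.array([.206,-.979,0]); t=np.array([.979,.206,0])
for r,z in((-7.6,128),(-15,124)):
  print(r,proj(C,[c+e*r+[0,0,z]-27*t,c+e*r+[0,0,z]+27*t,c+e*r+[0,0,z]]).round())
g=cv2.imread("pics/w12.png").max(2); m=(g<45).astype(np.uint8)
for k in cv2.findContours(m,0,1)[0]:
    if cv2.contourArea(k)>200: print(cv2.boundingRect(k),cv2.contourArea(k))
E
```

```text
28.1 [505.4 261.5 190.1] jaw az 12.7 x [-0.006  0.001 -1.   ] q [-1.14  0.33  0.71  1.86 -0.25  1.05 -0.11] [ 0.9 -0.3 -0.7] 0.0004903913145210018
tilt -0.002 tcp r,h [-83.8 140.1] bar r,h [-83.8 155.1] 176.3 flap est 1.835 side -15.5
-7.6 [[304. 282.]
 [385. 283.]
 [344. 282.]]
-15 [[304. 269.]
 [385. 270.]
 [344. 269.]]
(16, 210, 624, 190) 50144.0
```

Call:
{"api": "apply_moves", "payload": {"targets": [8, 2, 0, 0, 0, 0, 7, 2, 0, 0, 0, 0, 0, 0, -20, 0, 0, 0, 0, 0, -20, 0, 0, 0, 0, 0, -20, 0, 0, 0, 0, 0, -12, 0, 0, 0, 0, 0, 0, 0, 0, 0, 0, 0, 0, 0, 0, 0]}}

```text
clock: 28.95
tcp_pos: [528.5, 265.7, 118.5]
eef_rot: [1.051, 1.306, -1.043]
force: [0.4, 0.2, 1.4]
gripper_width: 0.002
```

```bash
python3 arc.py
```

```text
28.95 [528.5 265.7 118.5] jaw az 12.5 x [ 0.002  0.005 -1.   ] q [-1.06  0.46  0.65  1.86 -0.35  0.93 -0.03] [0.4 0.2 1.4] 0.0017491715947853671
tilt -0.004 tcp r,h [-83.2  68.5] bar r,h [-83.1  83.5] 117.8 flap est 2.123 side 8.0
```

Call:
{"api": "apply_moves", "payload": {"targets": [-7.5, 0, -4, 0, 0, 0, 2, -10, 0, 0, 0, 0, 2, -10, 0, 0, 0, 0, 2, -10, 0, 0, 0, 0, 2, -10, 0, 0, 0, 0, 2, -10, 0, 0, 0, 0, 2, -10, 0, 0, 0, 0, 0, 0, 0, 0, 0, 0]}}

```text
clock: 29.75
tcp_pos: [536.2, 201.0, 118.7]
eef_rot: [1.059, 1.303, -1.037]
force: [0.1, -0.4, -0.2]
gripper_width: -0.002
```

```bash
python3 arc.py
```

```text
29.75 [536.2 201.  118.7] jaw az 12.4 x [ 0.009  0.01  -1.   ] q [-0.98  0.43  0.68  1.92 -0.35  0.9   0.08] [ 0.1 -0.4 -0.2] -0.001735984361167242
tilt -0.008 tcp r,h [-18.3  68.7] bar r,h [-18.2  83.7] 85.6 flap est 1.553 side 2.2
```

Call:
{"api": "apply_moves", "payload": {"targets": [1.2, -8, -3, 0, 0, 0, 1.6, -8, -2, 0, 0, 0, 1.6, -8, -2, 0, 0, 0, 1.6, -8, -2, 0, 0, 0, 1.6, -8, -2, 0, 0, 0, 1.6, -8, -2, 0, 0, 0, 1, -8, -2, 0, 0, 0, 0, 0, 0, 0, 0, 0]}}

```text
clock: 30.55
tcp_pos: [546.2, 140.4, 101.1]
eef_rot: [1.057, 1.305, -1.038]
force: [0.1, 0.0, -0.7]
gripper_width: 0.0
```

```bash
python3 arc.py; python3 - <<'E'
from h import *
C=cam("side"); snap("side","s13"); g=cv2.imread("pics/s13.png").max(2)
c=np.array([537.8,182.7,50]); e=np.array([.206,-.979,0]); t=np.array([.979,.206,0])
for a in(.3,.5,.7,.9,1.1): 
  P=[c+87.3*(e*np.cos(a+.231)+np.array([0,0,np.sin(a+.231)]))+k*t for k in np.linspace(-24,24,13)]; uv=proj(C,P).round().astype(int); print(a,uv[0],uv[-1],[int(g[v-1:v+2,u-1:u+2].mean()) for u,v in uv])
E
```

```text
30.55 [546.2 140.4 101.1] jaw az 12.4 x [ 0.007  0.009 -1.   ] q [-0.88  0.44  0.67  1.94 -0.37  0.87  0.21] [ 0.1  0.  -0.7] 0.0003920738913054559
tilt -0.008 tcp r,h [43.2 51.1] bar r,h [43.3 66.1] 79.0 flap est 0.76 side -0.5
0.3 [305 169] [322 164] [55, 53, 58, 54, 56, 55, 60, 56, 60, 59, 72, 75, 89]
0.5 [303 163] [320 157] [49, 59, 80, 69, 77, 82, 99, 104, 112, 96, 102, 91, 49]
0.7 [300 156] [318 151] [101, 100, 49, 25, 51, 75, 65, 65, 55, 54, 92, 98, 99]
0.9 [298 150] [315 144] [102, 93, 43, 35, 22, 24, 26, 29, 25, 24, 23, 47, 47]
1.1 [295 144] [312 139] [21, 21, 34, 31, 22, 21, 24, 26, 24, 23, 22, 21, 22]
```

Call:
{"api": "apply_moves", "payload": {"targets": [1.2, -6, -5, 0, 0, 0, 1.2, -6, -5, 0, 0, 0, 1.2, -6, -5, 0, 0, 0, 0, 0, 0, 0, 0, 0, 0, 1, 20, 0, 0, 0, 1, -6, 15, 0, 0, 0, 2, -10, 0, 0, 0, 0, 1, -6, 0, 0, 0, 0]}}

```text
clock: 31.4
tcp_pos: [553.6, 100.1, 120.2]
eef_rot: [1.052, 1.307, -1.036]
force: [-0.1, -1.1, -0.8]
gripper_width: -0.002
```

```bash
python3 arc.py
```

```text
31.4 [553.6 100.1 120.2] jaw az 12.7 x [ 0.005  0.008 -1.   ] q [-0.83  0.41  0.7   1.94 -0.35  0.9   0.27] [-0.1 -1.1 -0.8] -0.0016270308604073812
tilt -0.007 tcp r,h [84.1 70.2] bar r,h [84.2 85.2] 119.8 flap est 0.56 side -1.6
```

Now I press straight down on the bar (its top sits at 75 mm when shut).

Call:
{"api": "apply_moves", "payload": {"targets": [0, 0, -8, 0, 0, 0, 0, 0, -8, 0, 0, 0, 0, 0, -8, 0, 0, 0, 0, 0, -8, 0, 0, 0, 0, 0, -8, 0, 0, 0, 0, 0, -2, 0, 0, 0, 0, 0, 0, 0, 0, 0, 0, 0, 0, 0, 0, 0]}}

```text
clock: 32.2
tcp_pos: [556.1, 84.5, 73.4]
eef_rot: [1.048, 1.288, -1.05]
force: [1.1, -0.7, 0.8]
gripper_width: -0.006
```

```bash
python3 arc.py
```

```text
32.2 [556.1  84.5  73.4] jaw az 12.2 x [ 0.01  -0.009 -1.   ] q [-0.78  0.49  0.67  1.96 -0.4   0.82  0.32] [ 1.1 -0.7  0.8] -0.005550398738630328
tilt 0.011 tcp r,h [99.9 23.4] bar r,h [99.8 38.4] 106.9 flap est 0.136 side -2.3
```

Call:
{"api": "apply_moves", "payload": {"targets": [1.5, -7, 0, 0, 0, 0, 1.5, -7, 0, 0, 0, 0, 0, 0, 20, 0, 0, 0, 0, 0, 30, 0, 0, 0, 0, 0, 40, 0, 0, 0, -6, 30, 30, 0, 0, 0, -8, 40, 0, 0, 0, 0, -8, 40, 0, 0, 0, 0]}}

```text
clock: 33.0
tcp_pos: [533.3, 176.8, 197.5]
eef_rot: [1.058, 1.293, -1.062]
force: [0.6, 0.2, -0.1]
gripper_width: 0.002
```

```bash
python3 arc.py; cat > bar.py <<'E'
from h import *
c=np.array([537.8,182.7,50]); e=np.array([.206,-.979,0]); t=np.array([.979,.206,0])
for n in("side","scene"):
  C=cam(n); snap(n,"b_"+n+str(sense()["clock"])); g=eyes.snapshot(n).max(2)
  for a in np.arange(0,1.0,.08):
    P=[c+87.3*(e*np.cos(a+.231)+np.array([0,0,np.sin(a+.231)]))+k*t for k in np.linspace(-36,36,13)]; uv=proj(C,P).round().astype(int); print(n,a.round(2),uv[6],[int(g[v-1:v+2,u].mean()) for u,v in uv])
E
python3 bar.py
```

```text
33.0 [533.3 176.8 197.5] jaw az 11.5 x [ 0.002 -0.004 -1.   ] q [-1.02  0.31  0.74  1.87 -0.23  1.05  0.01] [ 0.6  0.2 -0.1] 0.0015922873305924214
tilt 0.004 tcp r,h [  4.8 147.5] bar r,h [  4.8 162.5] 162.6 flap est 1.31 side -5.6
side 0.0 [315 176] [100, 69, 27, 26, 22, 19, 33, 17, 26, 21, 17, 99, 99]
side 0.08 [315 173] [102, 77, 72, 80, 61, 74, 73, 83, 61, 72, 87, 100, 98]
side 0.16 [314 171] [97, 97, 98, 99, 97, 99, 94, 100, 94, 100, 99, 104, 110]
side 0.24 [314 168] [99, 99, 98, 99, 98, 99, 95, 96, 95, 95, 108, 110, 97]
side 0.32 [313 166] [97, 99, 95, 94, 96, 98, 99, 98, 96, 104, 107, 98, 99]
side 0.4 [312 163] [99, 99, 95, 98, 98, 96, 99, 106, 108, 97, 98, 100, 98]
side 0.48 [311 161] [81, 58, 73, 60, 70, 94, 107, 108, 98, 97, 101, 98, 97]
side 0.56 [311 158] [80, 75, 100, 110, 75, 65, 99, 100, 98, 99, 99, 102, 102]
side 0.64 [310 155] [54, 81, 89, 59, 26, 20, 86, 99, 97, 100, 99, 99, 102]
side 0.72 [309 153] [100, 95, 92, 98, 111, 20, 52, 96, 96, 96, 94, 93, 100]
side 0.8 [308 150] [95, 118, 142, 145, 84, 17, 67, 94, 94, 96, 96, 96, 92]
side 0.88 [307 148] [166, 183, 186, 18
[... 428 characters left out ...]
ne 0.32 [343 180] [101, 91, 90, 93, 99, 94, 84, 74, 68, 74, 70, 79, 75]
scene 0.4 [344 178] [91, 92, 91, 92, 92, 77, 42, 55, 78, 100, 107, 100, 82]
scene 0.48 [344 176] [89, 92, 94, 95, 94, 67, 34, 41, 83, 98, 102, 110, 112]
scene 0.56 [345 174] [91, 92, 100, 115, 113, 107, 52, 65, 99, 103, 109, 111, 103]
scene 0.64 [345 171] [92, 91, 101, 108, 116, 114, 110, 95, 137, 152, 144, 140, 116]
scene 0.72 [346 169] [91, 92, 94, 94, 101, 101, 98, 128, 150, 150, 156, 151, 110]
scene 0.8 [347 167] [94, 94, 92, 93, 94, 94, 92, 109, 118, 118, 137, 126, 100]
scene 0.88 [347 165] [91, 92, 92, 94, 92, 94, 95, 94, 93, 94, 99, 92, 86]
scene 0.96 [348 163] [102, 94, 93, 93, 92, 92, 91, 94, 92, 93, 91, 90, 87]
```

In both views the bar lies at the shut position (0 to 0.04 rad). I press once more on its top to be sure.

Call:
{"api": "apply_moves", "payload": {"targets": [11, -39, 0, 0, 0, 0, 11, -38, 0, 0, 0, 0, 0, 0, -30, 0, 0, 0, 0, 0, -30, 0, 0, 0, 0, 0, -30, 0, 0, 0, 0, 0, -10, 0, 0, 0, 0, 0, 0, 0, 0, 0, 0, 0, 0, 0, 0, 0]}}

```text
clock: 34.0
tcp_pos: [555.5, 84.7, 95.0]
eef_rot: [1.061, 1.287, -1.071]
force: [-0.3, 0.1, 0.1]
gripper_width: 0.001
```

```bash
python3 arc.py
```

```text
34.0 [555.5  84.7  95. ] jaw az 10.9 x [ 0.001 -0.008 -1.   ] q [-0.81  0.46  0.7   1.95 -0.37  0.87  0.28] [-0.3  0.1  0.1] 0.0005691686387712132
tilt 0.008 tcp r,h [99.5 45. ] bar r,h [99.4 60. ] 116.1 flap est 0.312 side -2.9
```

Call:
{"api": "apply_moves", "payload": {"targets": [-1, 7, 0, 0, 0, 0, 0, 7, 0, 0, 0, 0, 0, 0, -6, 0, 0, 0, 0, 0, -6, 0, 0, 0, 0, 0, -4, 0, 0, 0, 0, 0, -2, 0, 0, 0, 0, 0, -2, 0, 0, 0, 0, 0, -2, 0, 0, 0]}}

```text
clock: 34.8
tcp_pos: [558.0, 102.3, 76.0]
eef_rot: [1.066, 1.285, -1.062]
force: [0.4, -0.8, 1.0]
gripper_width: -0.001
```

```bash
python3 arc.py
```

```text
34.8 [558.  102.3  76. ] jaw az 11.1 x [ 0.009 -0.004 -1.   ] q [-0.81  0.5   0.67  1.95 -0.41  0.83  0.28] [ 0.4 -0.8  1. ] -0.001438983564258425
tilt 0.006 tcp r,h [82.8 26. ] bar r,h [82.7 41. ] 92.4 flap est 0.229 side 3.3
```

Position is right (r 83). I press a few mm more, watching the force.

Call:
{"api": "apply_moves", "payload": {"targets": [0, 0, -2, 0, 0, 0, 0, 0, -2, 0, 0, 0, 0, 0, -2, 0, 0, 0, 0, 0, 0, 0, 0, 0, 0, 0, 0, 0, 0, 0, 0, 0, 0, 0, 0, 0, 0, 0, 0, 0, 0, 0, 0, 0, 0, 0, 0, 0]}}

```text
clock: 35.6
tcp_pos: [564.1, 103.0, 75.1]
eef_rot: [1.075, 1.279, -1.054]
force: [-0.4, 0.1, 1.6]
gripper_width: -0.002
```

The tool stops at 75.1 mm, which is the shut bar's top. I raise clear and do a final check.

Call:
{"api": "apply_moves", "payload": {"targets": [0, 0, 10, 0, 0, 0, 0, 0, 30, 0, 0, 0, 0, 0, 40, 0, 0, 0, 0, 0, 40, 0, 0, 0, -5, 30, 0, 0, 0, 0, -5, 30, 0, 0, 0, 0, -5, 30, 0, 0, 0, 0, 0, 0, 0, 0, 0, 0]}}

```text
clock: 36.4
tcp_pos: [546.7, 192.5, 203.5]
eef_rot: [1.081, 1.278, -1.06]
force: [0.4, 1.1, -0.4]
gripper_width: -0.0
```

```bash
python3 bar.py | awk '$2<0.4'; python3 - <<'E'
from h import *
a=cv2.imread("pics/s11.png").astype(int); b=eyes.snapshot("side")[:,:,::-1].astype(int)
d=np.abs(a-b).max(2); print("tray diff",[(n,int((d[y0:y1,x0:x1]>45).sum())) for n,(x0,y0,x1,y1) in dict(dish=(318,228,364,266),cup=(318,272,362,326),spoon=(292,262,312,318),mug=(398,198,434,240),scoop=(396,258,458,284),grinder=(372,110,412,175),beans=(340,85,376,138)).items()])
c=cv2.imread("pics/side0.png").astype(int); d=np.abs(c-b).max(2); print("vs start",[(n,int((d[y0:y1,x0:x1]>45).sum())) for n,(x0,y0,x1,y1) in dict(dish=(318,228,364,266),cup=(318,272,362,326),mug=(398,198,434,240),spoon=(292,262,312,318),scoop=(396,258,458,284),grinder=(372,110,412,175),beans=(340,85,376,138)).items()])
print(sense()["tcp_pos"],sense()["force"])
E
```

```text
side 0.0 [315 176] [101, 103, 89, 21, 33, 34, 21, 19, 30, 33, 26, 35, 96]
side 0.08 [315 173] [99, 100, 97, 99, 84, 99, 97, 96, 82, 84, 94, 84, 96]
side 0.16 [314 171] [98, 98, 97, 99, 99, 99, 98, 96, 96, 98, 98, 96, 101]
side 0.24 [314 168] [100, 96, 99, 95, 97, 96, 98, 97, 99, 97, 100, 107, 107]
side 0.32 [313 166] [98, 99, 92, 95, 94, 94, 99, 95, 97, 97, 106, 97, 97]
scene 0.0 [342 189] [98, 83, 39, 41, 45, 39, 43, 47, 38, 40, 41, 80, 89]
scene 0.08 [342 187] [117, 106, 79, 77, 78, 66, 71, 78, 63, 74, 64, 86, 90]
scene 0.16 [343 185] [124, 123, 117, 100, 93, 90, 90, 89, 89, 90, 91, 91, 90]
scene 0.24 [343 183] [119, 114, 103, 92, 97, 95, 91, 86, 78, 86, 84, 85, 88]
scene 0.32 [343 180] [100, 93, 90, 89, 95, 94, 85, 81, 68, 76, 69, 77, 75]
tray diff [('dish', 212), ('cup', 82), ('spoon', 669), ('mug', 0), ('scoop', 0), ('grinder', 23), ('beans', 1426)]
vs start [('dish', 99), ('cup', 0), ('mug', 0), ('spoon', 0), ('scoop', 0), ('grinder', 0), ('beans', 0)]
[548.16887078 183.82558887 203.09252432] [ 0.55115462 -0.04779145 -0.18469172]
```

```bash
python3 - <<'E'
from h import *
C=cam("side"); b=cv2.cvtColor(eyes.snapshot("side")[:,:,::-1].copy(),cv2.COLOR_BGR2GRAY); print(b[232:256:3,330:356:2]); print(sense()["qvel"].round(3))
print(ticket.sign_off())
E
```

```text
[[188 215 207 208 204 206 205 201 201 203 181 120 102]
 [201 199 199 200 204 208 204 199 189 187 188 186 195]
 [197 201 207 212 189 172 175 173 203 202 186 184 186]
 [213 214 209 196 177 177 179 172 171 207 212 193 178]
 [211 211 216 163 179 176 176 177 175 213 215 213 183]
 [210 217 134 117 103 129 147 128 137 216 215 212 209]
 [211 199 120 127 108 112 113 110 198 217 214 213 206]
 [213 215 205 118 122 121 141 163 214 214 216 212 171]]
[ 0.004  0.003 -0.003 -0.002 -0.002 -0.001  0.   ]
the job is handed in; nothing more can be done
None
```

I carried out every step and handed the job in after about 36 s on the robot's clock, well under the 72 s limit. The sign-off gives no verdict.

**What I did:**
- I turned the lid by its knob about 74° clockwise. The window ended within about 2 mm of the creamer's direction, as measured from the wrist camera.
- I swung the flap by its bar to about 1.82 rad, let go and backed out; a side picture showed it standing open by itself.
- I lifted the creamer out, set it down about 1–2 mm from the dish's measured centre, and released it with its underside at the dish's floor.
- I pushed the flap over and pressed it shut.

**Last checks:**
- **Flap:** in both fixed views the bar lies at its shut position (about 0 rad), and the final press stopped at 75.1 mm, the shut bar's top.
- **Creamer:** the side camera's pixel values show it upright in the dish.
- **Bystanders:** the side picture shows no change from the start at the cup, teaspoon, mug, scoop, grinder or beans. I did not check the jam, sugar and biscuit again at the end.

**What went wrong or disagreed:**
- On the first press the tool slid off the outer side of the bar, leaving the flap within about 0.04 rad of shut, so I pressed again.
- That second press turned the lid a few degrees.
- The cameras disagreed by up to 6 mm on the dish's position, so I used the last wrist measurement.
- The 12-picture limit was reached before the creamer was released. The final checks were therefore made on pixel values, not by looking at a picture.

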